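Fish the long spirit level out from under a washbasin cabinet's floor

TASK

Two spirit levels have slipped under the floor board of the washbasin cabinet, one into each of its two service openings. Work out which opening holds the longer level, tilt that level so that one end comes up first, bring it out through the opening, and finish still holding it in the gripper, roughly horizontal, with its whole length at least 60 mm above the board and touching neither the board nor the things on it. Leave the short level and the things standing on the board where they are.

Things in the scene. Friction and masses are not known exactly. Their poses are not given: they have to be found in the camera images.
- base: white fixed cabinet base: floor board 360 (x) x 500 (y) mm, 16 thick, top 88 and underside 72 mm above the table, on 15 mm plinth rails all round (330 mm free in x underneath) and an 18 mm joist along x under the middle. Two openings through the board, each 200 (x) x 160 (y) mm, centred at y = +100 and -100 mm. Origin: middle, at table height; x away from the robot, y left, yaw up to 0.26 rad
- left_opening (a point): centre of the left opening (y = +100 mm in the base's frame), at the board's top face; axes as the base's
- right_opening (a point): centre of the right opening (y = -100 mm in the base's frame), at the board's top face; axes as the base's
- long_level: longer spirit level: straight aluminium bar 240 long (x), 24 wide (y), 36 mm high (z), black end caps, 0.2 to 0.42 kg, centre of mass at its middle. Stands loose on the table under either opening, lengthwise within 0.1 rad of the base's x (its +x end away from the robot), both ends hidden under the board. Origin: centre of its underside
- long_end_a (a point): centre of the long level's end face at its own +x end (120 mm from its middle, 18 mm above its underside)
- long_end_b (a point): centre of the long level's end face at its own -x end (120 mm from its middle, 18 mm above its underside)
- short_level: the shorter spirit level, same make and section but 130 mm long, standing on the table under the other opening with both ends in view; origin: centre of its underside
- jar: clear jar with a screw lid, 66 mm across, 95 mm high, on the board at its far left corner; origin: centre of its underside
- coupling: brass pipe coupling, 38 mm across, 38 mm high, on the board beyond the bar between the openings; origin: centre of its underside
- tin: low steel tin, 60 mm across, 36 mm high, on the board to the right of the right opening; origin: centre of its underside
- nut: grey plastic ring nut, 48 mm across, 18 mm high, on the board's middle on the robot's side of the openings; origin: centre of its underside
Not all that is in view belongs to the job. Several things have the shape of the coupling; the one meant has the colours described above.

How it is judged:
On the way:
1. the long level is on its way through the opening: one end above the board while the other is still below it (((height (world z) of long_end_a above 0.09 m and height (world z) of long_end_b below 0.075 m) or (height (world z) of long_end_b above 0.09 m and height (world z) of long_end_a below 0.075 m))), for 0.1 s.
At the end, for the whole second after the job is handed in: the long level is still, held in the fingers alone, both end centres over 148 mm above the table (60 mm above the board), within 15 degrees of horizontal, touching neither board nor things on it; the short level within 30 mm, the things on the board within 40 mm of their starts (height (world z) of each of long_end_a, long_end_b above 0.148 m and angle between long_level's own x axis and vertical between 1.31 and 1.83 rad and contact force between long_level and the fingers above 2 N and linear speed of long_level below 0.03 m/s and contact force between long_level and base below 0.2 N and contact force between long_level and short_level below 0.2 N and contact force between long_level and jar below 0.2 N and contact force between long_level and coupling below 0.2 N and contact force between long_level and tin below 0.2 N and contact force between long_level and nut below 0.2 N and distance of short_level from where it was at the start of the episode below 0.03 m and distance of each of jar, coupling, tin, nut from where it was at the start of the episode below 0.04 m); the arm keeps its last pose, push and grip.
It fails at once if the short level is pushed away or knocked over (distance of short_level from where it was at the start of the episode above 0.03 m).
It fails at once if any of the things standing on the board is pushed away or knocked over (distance of any of jar, coupling, tin, nut from where it was at the start of the episode above 0.04 m).
It also fails if it takes over 45 s, if anything falls off the work surface, if the arm or the gripper's body presses on something with over 40 N, if the wrist force passes 120 N, or if a joint passes its speed limit or range.

ROBOT

A 6-joint arm with a two-finger parallel gripper is mounted at the origin on the work surface. World frame = base frame: x ahead of the robot, y to its left, z up, the work surface at z = 0. Lengths are in m, angles in rad, forces in N, time in s.
With the tool pointing down it reaches from about 0.3 to 0.775 m from the base axis. Payload 14.6 kg.
Tool frame: the origin (TCP) lies at the very end of the fingers, on their centre line; the grasp point (between the pads) lies 19 mm behind it (grip_depth is the distance from the TCP to the grasp point, in m); z points along the fingers, y is the line along which they close (so a half turn about z gives the same grasp; the last joint's range is limited). The gripper opens to 94 mm and grips with 3 to 60 N. Pads are 16 mm wide; open, the fingers measure 119 mm over their backs; the gripper's body (75 mm by 177 mm) begins 78 mm behind the grasp point.
Start: joints at [1.127, 0.3, 1.521, -0, 1.321, -0.067], TCP at [0.202, 0.511, 0.205] pointing down, gripper open.
Joint ranges: [-3.03, 3.03], [-0.79, 2.21], [0.23, 2.52], [-1.04, 4.18], [0, 3.07], [-2.55, 2.55]. Speed limits (rad/s): [2.22, 2.22, 2.57, 3.14, 3.14, 3.14].

INTERFACE

Orientations are given as a unit quaternion [w, x, y, z].
In Python, from bench import * gives the robot as it stands.
- The arm moves only by the tool drive_tool, never from a script. Its argument "targets" is a list of rows, each an object with "offset": the shift along the world's x, y, z in units of 30 mm (1.0 is 30 mm), a list of three; "rot": the turn, a rotation vector about the world's x, y, z in units of 5 degrees (1.0 is 5 degrees), a list of three; "fingers": the finger opening in mm, from 0 to 94. A call has 1 to 12 rows; each row is the pose to reach, as a shift and turn from the pose commanded when the call began; what a row does not reach only later rows make up. A row lasts 1/12 s, in which the tool goes at most 41.7 mm and 7.16 degrees, less where a joint would pass 70% of its speed; a pose out of reach is approached as far as the arm can. A call with a gripper value outside its range is refused whole. The fingers move at their own pace and stop on an object; the grip force is fixed at half the most. Time passes only in rows, so rows that repeat a pose let the fingers close. It gives the time, the measured TCP pose, the force, the opening and the grip force at its end, in the units of the state.
- state(): the state, without advancing time (a new reading comes with each control period).
- get_image(name): name is "scene" or "top" or "wrist"; returns a dict with "image" (384x512x3 uint8, red, green, blue), "vertical_fov" (degrees; the focal length in pixels is half the picture's height over the tangent of half this angle, whatever the lens; pixels are square), "cx", "cy" (the principal point, pixels), "view" (4x4, takes a point from world to camera coordinates). Camera axes: x right, y down, z forward; pixel columns grow to the right and rows downward; lengths in m; the calibration is good to about 2 mm. A picture is of the moment at which its call begins. There is no depth.
- finish_job(): hands the job in; it is judged then, once.
Trained networks look in a picture, given as the dict that the camera call returned (one of the last four; its "shot" number tells which), for a name from the list of things; names that differ only in an ending like _2 or _b are one class to them, and where a whole thing is asked for, a point or a joint stands for the part that bears it (a point fixed in the world has none). Each returns a list of dicts, best first, with "p" (0 to 1); they miss things now and then, are a little off and sometimes report something else, mostly with a low value. They report only what shows in the picture. A call takes as long as a camera call. They do not tell look-alikes from the thing itself.
- look_for(picture, thing): "xyz" ([x, y, z] in m, in world coordinates, good to about 4 mm: the middle of the surface that is visible of it).
The state is a dict: "clock": time; "q": joint angles; "joint_velocities": joint speeds; "effort": joint torques, N m; "tool_pos": TCP position; "ee_rot": TCP orientation; "force": force on the tool from outside, world axes, zero at the start; "torque": the same for the moment, N m; "width": finger opening in m; "grasp_force": force on a finger pad.
Only numpy, scipy, OpenCV 4.12 (cv2) and the standard library are available. Lean on these libraries where they do the work, as an engineer would, in place of code of your own. Each camera call takes 0.05 s, during which the arm holds its last target. There are 200 camera calls.

## Working session

There is one attempt and no reset: what is moved stays moved. The work goes in short steps, Python scripts to look and compute and a tool call to move; the robot and the scene stay as the last step left them, time stands still between calls to the robot, and variables do not carry over. Pictures are saved under pics/ and viewed, at most 10 in all, crops included, and the job is handed in when it is done.

Besides the shell and the picture viewer there is one more tool, called by a JSON object that holds its "fn" and its "kwargs". drive_tool: Moves the arm, as the interface text tells. Its arguments: {"type":"object","properties":{"targets":{"type":"array","items":{"type":"object","properties":{"offset":{"type":"array","items":{"type":"number"}},"rot":{"type":"array","items":{"type":"number"}},"fingers":{"type":"number"}}}}},"required":["targets"]}

```bash
mkdir -p pics; cat > h.py <<'E'
from bench import *
import numpy as np, cv2
def save(d,n): cv2.imwrite('pics/'+n, cv2.cvtColor(d["image"],cv2.COLOR_RGB2BGR))
def ray(d,u,v,z):
    f=192/np.tan(np.radians(d["vertical_fov"])/2); V=np.array(d["view"]); R=V[:3,:3]; c=-R.T@V[:3,3]
    r=R.T@np.array([(u-d["cx"])/f,(v-d["cy"])/f,1]); return c+r*(z-c[2])/r[2]
def proj(d,p):
    f=192/np.tan(np.radians(d["vertical_fov"])/2); V=np.array(d["view"]); q=V[:3,:3]@np.array(p)+V[:3,3]
    return [f*q[0]/q[2]+d["cx"],f*q[1]/q[2]+d["cy"]]
E
python3 - <<'E'
from h import *
t=get_image("top"); s=get_image("scene"); save(t,"top.png"); save(s,"scene.png")
a=np.hstack([t["image"],s["image"]])
for n in ["base","long_level","short_level","jar","coupling","tin","nut"]:
    for d,k in((t,"top"),(s,"scene")):
        print(n,k,[(np.round(r["xyz"],3).tolist(),round(r["p"],2),np.round(proj(d,r["xyz"])).tolist()) for r in look_for(d,n)][:4])
print(state()["ee_rot"],state()["clock"])
E
```

```text
base top [([0.498, 0.024, 0.091], 0.56, [268.0, 216.0])]
base scene [([0.664, 0.002, 0.091], 0.92, [239.0, 222.0])]
long_level top [([0.535, -0.078, 0.037], 0.96, [305.0, 202.0])]
long_level scene [([0.509, -0.089, 0.036], 0.61, [193.0, 195.0])]
short_level top [([0.514, 0.128, 0.038], 0.79, [230.0, 211.0])]
short_level scene [([0.507, 0.12, 0.036], 0.94, [281.0, 187.0])]
jar top [([0.635, 0.235, 0.181], 0.85, [181.0, 160.0])]
jar scene [([0.663, 0.234, 0.149], 0.64, [360.0, 190.0])]
coupling top [([0.784, 0.072, 0.039], 0.71, [249.0, 114.0]), ([0.786, -0.084, 0.038], 0.7, [305.0, 113.0]), ([0.673, 0.033, 0.121], 0.63, [264.0, 148.0]), ([0.788, -0.013, 0.039], 0.61, [280.0, 113.0])]
coupling scene [([0.671, 0.03, 0.122], 0.93, [255.0, 212.0]), ([0.795, -0.086, 0.038], 0.7, [199.0, 302.0]), ([0.798, -0.016, 0.035], 0.67, [239.0, 300.0]), ([0.799, 0.068, 0.035], 0.62, [285.0, 295.0])]
tin top [([0.587, -0.186, 0.119], 0.81, [350.0, 180.0])]
tin scene [([0.394, 0.007, 0.099], 0.6, [229.0, 142.0])]
nut top [([0.383, 0.011, 0.103], 0.56, [274.0, 261.0]), ([0.675, 0.031, 0.124], 0.32, [265.0, 147.0])]
nut scene [([0.395, 0.002, 0.1], 0.68, [226.0, 142.0])]
[ 1.90528250e-05  1.87285843e-01  9.82305458e-01 -7.45524112e-06] 0.8
```

View pics/top.png

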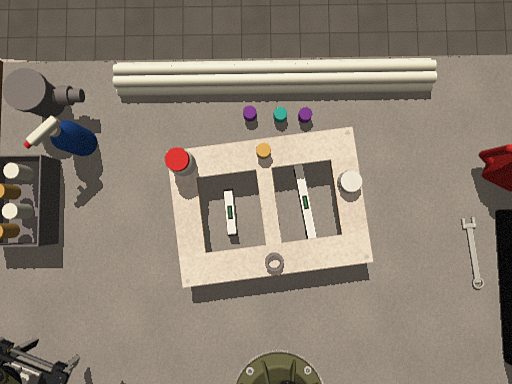

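View pics/scene.png

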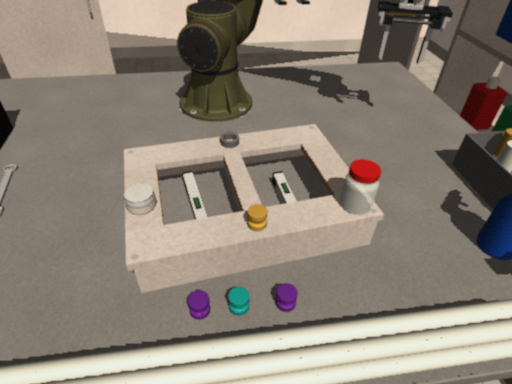

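The top view shows two bars.
- **Right opening:** the bar runs from (296,165) to (313,238) and passes under the board at both ends, so this is the long level.
- **Left opening:** the bar runs from (230,190) to (231,235) with both ends in view, so this is the short level.

Coupling candidates are at (249,114) purple, (280,114) teal, (305,114) purple and (264,149) brass on the board. The brass one is meant. The others are on the table and don't matter here.

```bash
python3 - <<'E'
from h import *
t=get_image("top"); s=get_image("scene")
C=[ray(t,*p,.088) for p in [(352,127),(371,262),(183,287),(167,152)]]
for c in C: print(c.round(3))
o=np.mean(C,0); x=(C[0]+C[3]-C[1]-C[2])[:2]; yaw=np.arctan2(x[1],x[0]); print("base",o.round(3),yaw)
# long level: bright/any blob between ends; fit line on white pixels
im=t["image"].astype(int); m=(im.min(2)>175).astype(np.uint8); r=np.zeros_like(m); r[168:240,292:318]=1
R=lambda a:np.array([[np.cos(a),-np.sin(a)],[np.sin(a),np.cos(a)]])
for n,xy in(("rightop",(0,-.1)),): print(n,(o[:2]+R(yaw)@xy).round(3))
print("corners R-op",[(o[:2]+R(yaw)@p).round(3).tolist() for p in [(.1,-.18),(.1,-.02),(-.1,-.02),(-.1,-.18)]])
for p in [(298,172),(312,236),(305,202)]: print("lev",ray(t,*p,.036).round(3))
for r_ in look_for(t,"tin")[:2]: print("tin",r_["xyz"])
big=cv2.resize(t["image"][120:300,160:380],None,fx=3.6,fy=3.3,interpolation=cv2.INTER_CUBIC)
cv2.imwrite("pics/crop.png",big[:,:,::-1])
for n in["long_level","long_end_a","long_end_b"]:
  for d in(t,s):
    print(n,[(np.round(r["xyz"],3).tolist(),round(r["p"],2)) for r in look_for(d,n)][:2])
E
```

```text
[ 0.733 -0.203  0.088]
[ 0.376 -0.242  0.088]
[0.317 0.248 0.088]
[0.672 0.291 0.088]
base [0.525 0.024 0.088] 0.11464479274019998
rightop [ 0.536 -0.076]
corners R-op [[0.644, -0.144], [0.626, 0.015], [0.427, -0.008], [0.446, -0.167]]
lev [ 0.62  -0.062  0.036]
lev [ 0.442 -0.097  0.036]
lev [ 0.536 -0.079  0.036]
tin [0.5837, -0.1831, 0.1196]
long_level [([0.537, -0.078, 0.035], 0.96), ([0.502, 0.023, 0.087], 0.32)]
long_level [([0.51, -0.088, 0.034], 0.63), ([0.677, 0.03, 0.123], 0.2)]
long_end_a [([0.538, -0.077, 0.034], 0.85), ([0.383, 0.016, 0.108], 0.57)]
long_end_a [([0.513, -0.086, 0.037], 0.71)]
long_end_b [([0.538, -0.077, 0.034], 0.85), ([0.383, 0.016, 0.108], 0.57)]
long_end_b [([0.513, -0.086, 0.037], 0.71)]
```

View pics/crop.png

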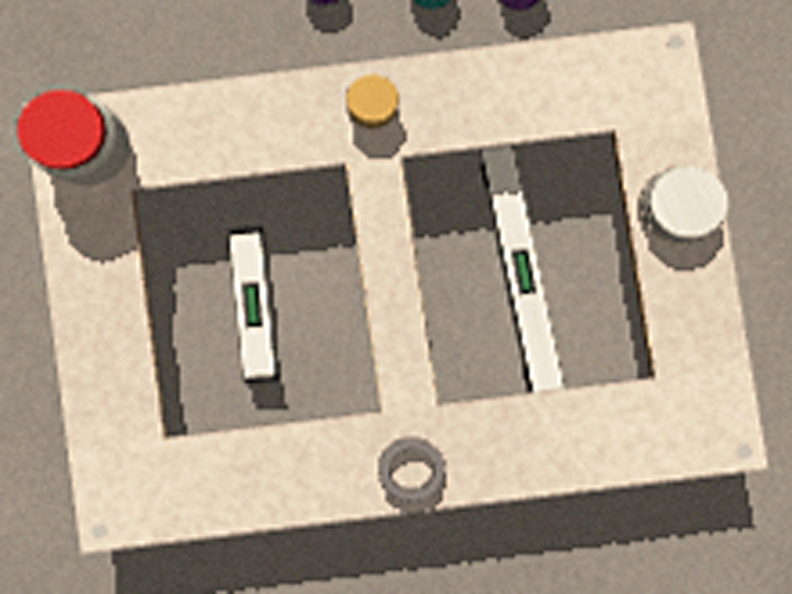

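{"fn": "drive_tool", "kwargs": {"targets": [{"offset": [9.67, -19.97, 0], "rot": [0, 0, 6.54], "fingers": 60}, {"offset": [9.67, -19.97, 0], "rot": [0, 0, 6.54], "fingers": 60}, {"offset": [9.67, -19.97, 0], "rot": [0, 0, 6.54], "fingers": 60}, {"offset": [9.67, -19.97, 0], "rot": [0, 0, 6.54], "fingers": 60}, {"offset": [9.67, -19.97, 0], "rot": [0, 0, 6.54], "fingers": 60}, {"offset": [9.67, -19.97, 0], "rot": [0, 0, 6.54], "fingers": 60}, {"offset": [9.67, -19.97, 0], "rot": [0, 0, 6.54], "fingers": 60}, {"offset": [9.67, -19.97, 0], "rot": [0, 0, 6.54], "fingers": 60}, {"offset": [9.67, -19.97, 0], "rot": [0, 0, 6.54], "fingers": 60}, {"offset": [9.67, -19.97, 0], "rot": [0, 0, 6.54], "fingers": 60}, {"offset": [9.67, -19.97, 0], "rot": [0, 0, 6.54], "fingers": 60}, {"offset": [9.67, -19.97, 0], "rot": [0, 0, 6.54], "fingers": 60}]}}

```text
clock: 2.25
tool_pos: [0.4155, 0.0706, 0.2058]
ee_rot: [0.0, -0.097, 0.995, 0.0]
force: [1.1, 0.4, 0.3]
width: 0.0606
grasp_force: 0.0
```

{"fn": "drive_tool", "kwargs": {"targets": [{"offset": [2.55, -5.29, 0], "rot": [0, 0, 0], "fingers": 60}, {"offset": [2.55, -5.29, 0], "rot": [0, 0, 0], "fingers": 60}, {"offset": [2.55, -5.29, 0], "rot": [0, 0, 0], "fingers": 60}, {"offset": [2.55, -5.29, 0], "rot": [0, 0, 0], "fingers": 60}, {"offset": [2.55, -5.29, 0], "rot": [0, 0, 0], "fingers": 60}, {"offset": [2.55, -5.29, 0], "rot": [0, 0, 0], "fingers": 60}, {"offset": [2.55, -5.29, 0], "rot": [0, 0, 0], "fingers": 60}, {"offset": [2.55, -5.29, 0], "rot": [0, 0, 0], "fingers": 60}]}}

```text
clock: 2.92
tool_pos: [0.4912, -0.085, 0.2055]
ee_rot: [-0.0, -0.097, 0.995, 0.0]
force: [0.2, 0.8, 0.9]
width: 0.0599
grasp_force: 0.0
```

```bash
python3 - <<'E'
from h import *
w=get_image("wrist"); 
p=state()["tool_pos"]; print(p)
for n in["long_level","tin","nut"]:
    print(n,[(np.round(r["xyz"],3).tolist(),round(r["p"],2)) for r in look_for(w,n)][:2])
im=w["image"].copy()
d=np.array([.981,.194])
C=np.array([.536,-.079])
for s in np.arange(-.08,.09,.02):
    u,v=proj(w,[*(C+d*s),.036]); cv2.circle(im,(int(u),int(v)),2,(255,0,0),-1)
R=lambda a:np.array([[np.cos(a),-np.sin(a)],[np.sin(a),np.cos(a)]])
for c in [(.1,-.18),(.1,-.02),(-.1,-.02),(-.1,-.18)]:
    u,v=proj(w,[*(np.array([.525,.024])+R(.1146)@c),.088]); cv2.circle(im,(int(u),int(v)),4,(0,0,255),-1)
u,v=proj(w,[p[0],p[1],.036]);cv2.circle(im,(int(u),int(v)),4,(0,255,0),1)
cv2.imwrite("pics/w1.png",im[:,:,::-1]); np.save("w1",w["image"])
E
```

```text
[ 0.49122595 -0.08480833  0.20570117]
long_level [([0.521, -0.082, 0.036], 0.77)]
tin [([0.556, -0.178, 0.109], 0.85)]
nut [([0.384, 0.014, 0.105], 0.73)]
```

View pics/w1.png

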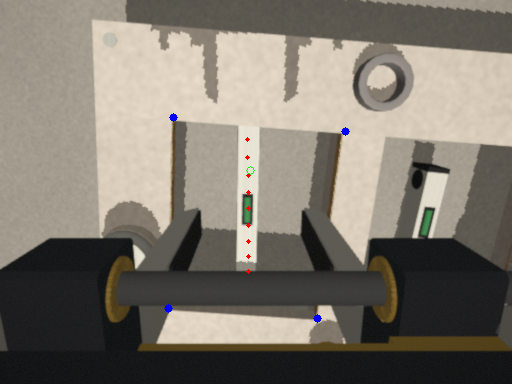

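The wrist view agrees with the model. The level's vial is at (247,210), its axis lies under my red dots, and the tin is to the left at (125,225), clear of the gripper body. I'll descend next.

{"fn": "drive_tool", "kwargs": {"targets": [{"offset": [0, -0.1, -1], "rot": [0, 0, 0], "fingers": 60}, {"offset": [0, -0.1, -2], "rot": [0, 0, 0], "fingers": 60}, {"offset": [0, -0.1, -3], "rot": [0, 0, 0], "fingers": 60}, {"offset": [0, -0.1, -4], "rot": [0, 0, 0], "fingers": 60}, {"offset": [0, -0.1, -5], "rot": [0, 0, 0], "fingers": 60}, {"offset": [0, -0.1, -5.8], "rot": [0, 0, 0], "fingers": 60}, {"offset": [0, -0.1, -6.2], "rot": [0, 0, 0], "fingers": 60}, {"offset": [0, -0.1, -6.5], "rot": [0, 0, 0], "fingers": 60}, {"offset": [0, -0.1, -6.5], "rot": [0, 0, 0], "fingers": 60}, {"offset": [0, -0.1, -6.5], "rot": [0, 0, 0], "fingers": 60}]}}

```text
clock: 3.95
tool_pos: [0.4918, -0.0888, 0.011]
ee_rot: [0.0, -0.097, 0.995, -0.0]
force: [0.6, -0.1, 0.4]
width: 0.0599
grasp_force: 0.0
```

{"fn": "drive_tool", "kwargs": {"targets": [{"offset": [0, 0, 0], "rot": [0, 0, 0], "fingers": 10}, {"offset": [0, 0, 0], "rot": [0, 0, 0], "fingers": 10}, {"offset": [0, 0, 0], "rot": [0, 0, 0], "fingers": 10}, {"offset": [0, 0, 0], "rot": [0, 0, 0], "fingers": 10}, {"offset": [0, 0, 0], "rot": [0, 0, 0], "fingers": 10}, {"offset": [0, 0, 0], "rot": [0, 0, 0], "fingers": 10}, {"offset": [0, 0, 0], "rot": [0, 0, 0], "fingers": 10}, {"offset": [0, 0, 0], "rot": [0, 0, 0], "fingers": 10}]}}

```text
clock: 4.62
tool_pos: [0.4916, -0.0891, 0.0107]
ee_rot: [0.0, -0.097, 0.995, -0.0]
force: [-0.7, -0.1, 2.4]
width: 0.0238
grasp_force: 29.9
```

{"fn": "drive_tool", "kwargs": {"targets": [{"offset": [0, 0, 0.13], "rot": [0, 0, 0], "fingers": 10}, {"offset": [-0.2, -0.04, 0.13], "rot": [0, 0, 0], "fingers": 10}, {"offset": [-0.4, -0.08, 0.13], "rot": [0, 0, 0], "fingers": 10}, {"offset": [-0.6, -0.12, 0.13], "rot": [0, 0, 0], "fingers": 10}, {"offset": [-0.8, -0.16, 0.13], "rot": [0, 0, 0], "fingers": 10}, {"offset": [-1.0, -0.2, 0.13], "rot": [0, 0, 0], "fingers": 10}, {"offset": [-1.08, -0.21, 0.13], "rot": [0, 0, 0], "fingers": 10}, {"offset": [-1.08, -0.21, 0.13], "rot": [0, 0, 0], "fingers": 10}, {"offset": [-1.08, -0.21, 0.0], "rot": [0, 0, 0], "fingers": 10}, {"offset": [-1.08, -0.21, 0.0], "rot": [0, 0, 0], "fingers": 10}]}}

```text
clock: 5.45
tool_pos: [0.4597, -0.0955, 0.0105]
ee_rot: [0.0, -0.097, 0.995, -0.0]
force: [0.5, -0.2, -2.9]
width: 0.0238
grasp_force: 30.0
```

Next I'll open, slide forward 33 mm, close near the level's middle, and look.

{"fn": "drive_tool", "kwargs": {"targets": [{"offset": [0, 0, 0], "rot": [0, 0, 0], "fingers": 50}, {"offset": [0, 0, 0], "rot": [0, 0, 0], "fingers": 50}, {"offset": [0, 0, 0], "rot": [0, 0, 0], "fingers": 50}, {"offset": [0.5, 0.1, 0], "rot": [0, 0, 0], "fingers": 50}, {"offset": [1.08, 0.21, 0], "rot": [0, 0, 0], "fingers": 50}, {"offset": [1.08, 0.21, 0], "rot": [0, 0, 0], "fingers": 50}, {"offset": [1.08, 0.21, 0], "rot": [0, 0, 0], "fingers": 50}, {"offset": [1.08, 0.21, 0], "rot": [0, 0, 0], "fingers": 10}, {"offset": [1.08, 0.21, 0], "rot": [0, 0, 0], "fingers": 10}, {"offset": [1.08, 0.21, 0], "rot": [0, 0, 0], "fingers": 10}, {"offset": [1.08, 0.21, 0], "rot": [0, 0, 0], "fingers": 10}, {"offset": [1.08, 0.21, 0], "rot": [0, 0, 0], "fingers": 10}]}}

```text
clock: 6.45
tool_pos: [0.4913, -0.0892, 0.0106]
ee_rot: [-0.0, -0.097, 0.995, -0.0]
force: [-1.3, -0.6, 2.2]
width: 0.0239
grasp_force: 30.0
```

```bash
python3 - <<'E'
from h import *
s=get_image("scene"); t=get_image("top"); st=state(); print(st["tool_pos"],st["width"],st["grasp_force"])
for n in("long_level","tin"): print([(np.round(r["xyz"],3).tolist(),round(r["p"],2)) for r in look_for(t,n)+look_for(s,n)])
a=cv2.resize(s["image"][110:270,110:390],(800,457),interpolation=cv2.INTER_CUBIC)
cv2.imwrite("pics/s2.png",a[:,:,::-1])
E
```

```text
[ 0.49135408 -0.08919361  0.01057757] 0.02412275525096054 30.000059902668
[([0.584, -0.066, 0.038], 0.51), ([0.521, -0.087, 0.036], 0.86), ([0.674, 0.017, 0.088], 0.5)]
[([0.586, -0.185, 0.12], 0.66), ([0.608, -0.182, 0.121], 0.71)]
```

View pics/s2.png

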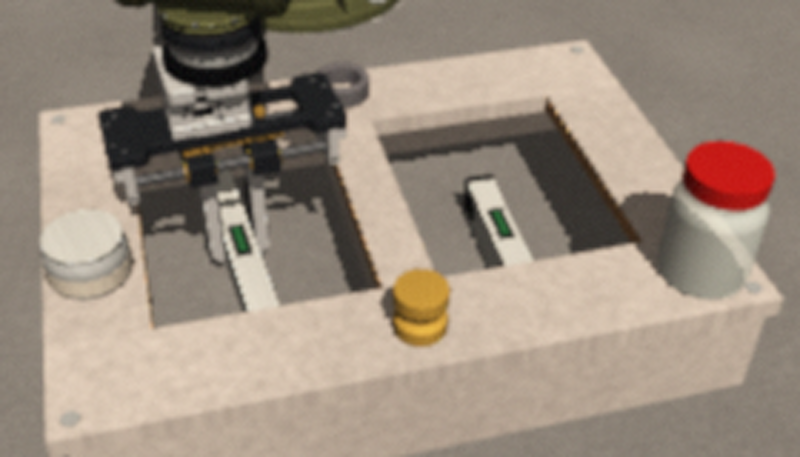

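The view shows the gripper on the level, with the vial at crop (240,240), just ahead of the fingers. The tin, nut and coupling haven't moved. I'll check how far the level moved.

```bash
python3 - <<'E'
from h import *
s=get_image("scene")
C=np.array([.536,-.079]);d=np.array([.981,.194])
for uv in[(194,194)]: r=ray(s,*uv,.036)[:2]; print(r.round(3),(r-C)@d)
for uv in[(197,203)]: print("before",((ray(s,*uv,.036)[:2])-C)@d)
E
```

```text
[ 0.507 -0.086] -0.03017702257940705
before 0.0020314627715530154
```

{"fn": "drive_tool", "kwargs": {"targets": [{"offset": [0.03, 0.01, 0.22], "rot": [0.12, -0.61, 0], "fingers": 10}, {"offset": [0.06, 0.01, 0.43], "rot": [0.24, -1.22, 0], "fingers": 10}, {"offset": [0.1, 0.02, 0.65], "rot": [0.36, -1.84, 0], "fingers": 10}, {"offset": [0.13, 0.02, 0.86], "rot": [0.49, -2.45, 0], "fingers": 10}, {"offset": [0.16, 0.03, 1.07], "rot": [0.61, -3.06, 0], "fingers": 10}, {"offset": [0.2, 0.04, 1.28], "rot": [0.73, -3.67, 0], "fingers": 10}, {"offset": [0.23, 0.04, 1.5], "rot": [0.85, -4.29, 0], "fingers": 10}, {"offset": [0.26, 0.05, 1.71], "rot": [0.97, -4.9, 0], "fingers": 10}, {"offset": [0.26, 0.05, 1.71], "rot": [0.97, -4.9, 0], "fingers": 10}, {"offset": [0.26, 0.05, 1.71], "rot": [0.97, -4.9, 0], "fingers": 10}, {"offset": [0.26, 0.05, 1.71], "rot": [0.97, -4.9, 0], "fingers": 10}]}}

```text
clock: 7.72
tool_pos: [0.4994, -0.0875, 0.0615]
ee_rot: [0.214, -0.095, 0.972, 0.021]
force: [0.8, 0.4, -3.7]
width: 0.0237
grasp_force: 30.0
```

```bash
python3 - <<'E'
from h import *
s=get_image("scene"); st=state(); print(st["tool_pos"],st["width"],st["force"],st["torque"])
a=cv2.resize(s["image"][110:270,110:390],(800,457),interpolation=cv2.INTER_CUBIC)
cv2.imwrite("pics/s3.png",a[:,:,::-1])
E
```

```text
[ 0.49949261 -0.08746845  0.06150997] 0.023847345352992294 [ 0.98759851 -0.65118784 -3.10934896] [-0.08311203  0.52417953  0.06701598]
```

View pics/s3.png

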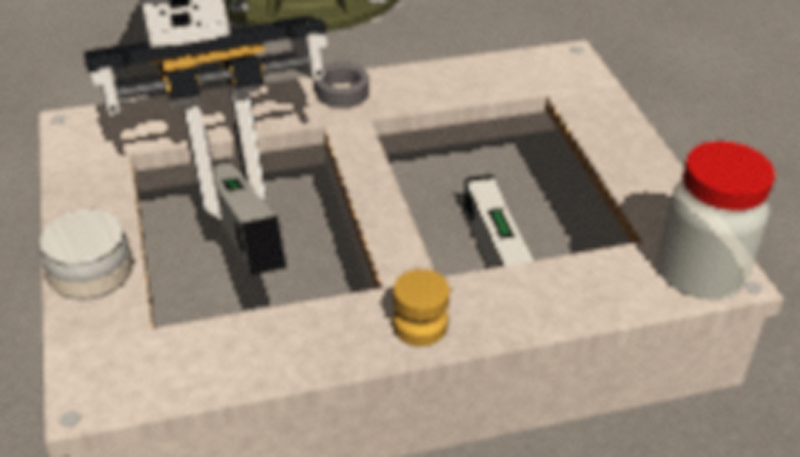

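The far end (black cap, crop (264,245)) is up and the near end is still under the board. Next I move along the bar, then straight up.

{"fn": "drive_tool", "kwargs": {"targets": [{"offset": [0.44, 0.09, 0.21], "rot": [0, 0, 0], "fingers": 10}, {"offset": [0.89, 0.18, 0.42], "rot": [0, 0, 0], "fingers": 10}, {"offset": [1.33, 0.26, 0.64], "rot": [0, 0, 0], "fingers": 10}, {"offset": [1.78, 0.35, 0.85], "rot": [0, 0, 0], "fingers": 10}, {"offset": [2.22, 0.44, 1.06], "rot": [0, 0, 0], "fingers": 10}, {"offset": [2.22, 0.44, 1.06], "rot": [0, 0, 0], "fingers": 10}, {"offset": [2.22, 0.44, 1.6], "rot": [0, 0, 0], "fingers": 10}, {"offset": [2.22, 0.44, 2.2], "rot": [0, 0, 0], "fingers": 10}, {"offset": [2.22, 0.44, 2.9], "rot": [0, 0, 0], "fingers": 10}, {"offset": [2.22, 0.44, 3.6], "rot": [0, 0, 0], "fingers": 10}, {"offset": [2.22, 0.44, 4.4], "rot": [0, 0, 0], "fingers": 10}, {"offset": [2.22, 0.44, 5.2], "rot": [0, 0, 0], "fingers": 10}]}}

```text
clock: 8.77
tool_pos: [0.5651, -0.0743, 0.2178]
ee_rot: [0.214, -0.094, 0.972, 0.021]
force: [-0.3, -0.2, -3.3]
width: 0.0237
grasp_force: 30.0
```

{"fn": "drive_tool", "kwargs": {"targets": [{"offset": [0, 0, 0.4], "rot": [0, 0, 0], "fingers": 10}, {"offset": [0, 0, 0.6], "rot": [0, 0, 0], "fingers": 10}, {"offset": [0, 0, 0.6], "rot": [-0.2, 0.98, 0], "fingers": 10}, {"offset": [0, 0, 0.6], "rot": [-0.39, 1.96, 0], "fingers": 10}, {"offset": [0, 0, 0.6], "rot": [-0.58, 2.94, 0], "fingers": 10}, {"offset": [0, 0, 0.6], "rot": [-0.78, 3.92, 0], "fingers": 10}, {"offset": [0, 0, 0.6], "rot": [-0.97, 4.9, 0], "fingers": 10}, {"offset": [0, 0, 0.6], "rot": [-0.97, 4.9, 0], "fingers": 10}, {"offset": [0, 0, 0.6], "rot": [-0.97, 4.9, 0], "fingers": 10}, {"offset": [0, 0, 0.6], "rot": [-0.97, 4.9, 0], "fingers": 10}]}}

```text
clock: 9.6
tool_pos: [0.5656, -0.0743, 0.2348]
ee_rot: [0.0, -0.097, 0.995, 0.0]
force: [-0.2, -0.4, -2.5]
width: 0.0236
grasp_force: 30.0
```

```bash
python3 - <<'E'
from h import *
s=get_image("scene"); st=state(); print(st["tool_pos"],st["width"],st["force"],st["torque"],np.abs(st["joint_velocities"]).max())
a=cv2.resize(s["image"][60:270,80:390],(800,542),interpolation=cv2.INTER_CUBIC)
cv2.imwrite("pics/s4.png",a[:,:,::-1])
E
```

```text
[ 0.56547718 -0.07443772  0.23528125] 0.0235062385117507 [ 0.90798452 -0.34139553 -2.78980469] [0.04124576 0.11315163 0.05887542] 0.012084939066989332
```

View pics/s4.png

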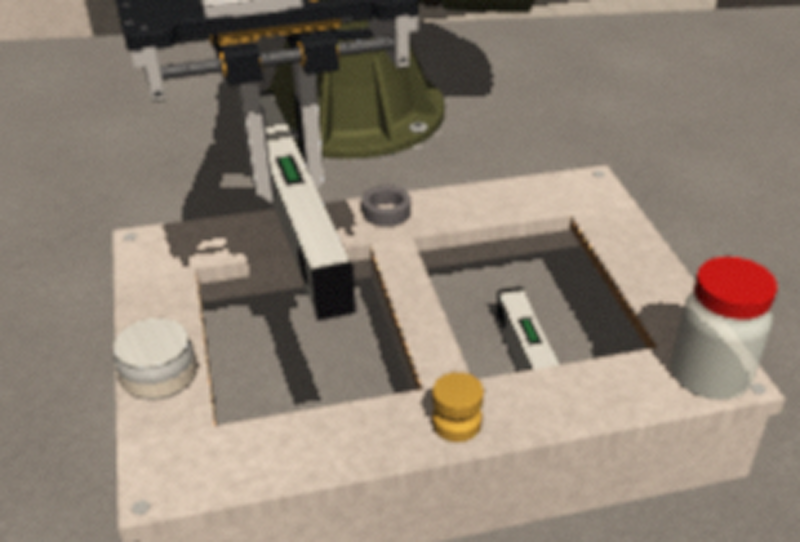

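The level is out, held just behind its middle and clear of everything. I'll check that it's horizontal using its far end at crop (331,265), then hand in.

```bash
python3 - <<'E'
from h import *
s=get_image("scene")
for th in(-15,-10,-5,0,5):
    a=np.radians(th); h=.133*np.cos(a)-.007*np.sin(a); z=.254+.133*np.sin(a)+.007*np.cos(a)
    print(th,np.round(proj(s,[.5655+.981*h,-.0744+.194*h,z]),1))
print("seen",80+331*.3875,60+265*.3875)
E
```

```text
-15 [209.8 179.9]
-10 [209.7 175.1]
-5 [209.4 169.6]
0 [208.9 163.6]
5 [208.3 157.1]
seen 208.26250000000002 162.6875
```

Seen and expected positions match at about 0° tilt.

```bash
python3 -c "
from bench import *
print(finish_job())"
```

```text
the job is handed in; nothing more can be done
None
```

I brought the long level out of the right opening with its far end first and handed the job in with it held about horizontal, roughly 0.24 m above the table, with the short level and the things on the board undisturbed in the last picture; the hand-in reported no verdict.

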